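# Fit the V-rest in the welding fixture and lock it

## Robot

A 6-joint arm with a two-finger parallel gripper is mounted at the origin on the work surface. World frame = base frame: x ahead of the robot, y to its left, z up, the work surface at z = 0. Lengths are in m, angles in rad, forces in N, time in s.
With the tool pointing down it reaches from about 0.275 to 0.725 m from the base axis. Payload 15.9 kg.
Tool frame: the origin (TCP) lies between the finger pads; the fingertips stand 19 mm ahead of it and the grasp point (between the pads) is the TCP; y points along the fingers, z is the direction in which the jaws open and shut, and the axes are right-handed (so a half turn about y gives the same grasp; the last joint's range is limited). The gripper opens to 85 mm and grips with 20 to 120 N. Pads are 22 mm wide; open, the fingers measure 114 mm over their backs; the gripper's body (76 mm by 85 mm) begins 54 mm behind the grasp point. The pads swing forward as they close: fully open they stand 13 mm farther back than shut.
Start: joints at [-1.214, 0.213, -0.034, 1.323, 0, 1.571], TCP at [0.175, -0.468, 0.25] pointing down, gripper open.
Joint ranges: [-2.98, 2.98], [-0.74, 1.72], [-1.14, 1.35], [-2.1, 2.04], [-1.57, 1.44], [-3.14, 3.14]. Speed limits (rad/s): [1.89, 1.89, 2.39, 2.57, 3.14, 3.14].

## Interface

Orientations are given as [roll, pitch, yaw] about the fixed x, y, z axes, in that order (R = Rz(yaw) Ry(pitch) Rx(roll)).
In Python, from cell import arm, imaging gives the robot as it stands.
- The arm moves only by the shell command python3 -m handwheel 'ROWS'. ROWS is JSON, one flat list of numbers, 5 for each row, row after row: the closure, from -1 (fully open) to 1 (shut), then the shift along the tool's x, y, z scaled (see below), then the turn about the tool's y scaled (see below). A call has 1 to 5 rows; each row is the pose to reach, as a shift and turn from the pose commanded when the call began, along the tool's axes at that moment; what a row does not reach only later rows make up. The controller multiplies each number of a shift by 0.15 m and each number of a turn by 90 degrees. A row lasts 1/10 s, in which the tool goes at most 50 mm and 8.59 degrees, less where a joint would pass 70% of its speed; a pose out of reach is approached as far as the arm can. A call with a number of a shift or a turn outside -1 to 1 is refused whole. A call with a gripper value outside its range is refused whole. The fingers move at their own pace and stop on an object; the grip force is fixed at half the most. Time passes only in rows, so rows that repeat a pose let the fingers close. It gives the time, the measured TCP pose, the force and the opening at its end, in the units of the state.
- arm.read_state(): the state, without advancing time (a new reading comes with each control period).
- imaging.camera(name): name is "scene" or "side" or "wrist"; returns a dict with "img" (400x640x3 uint8, red, green, blue), "K" (3x3 intrinsics, pixels), "rvec" (rotation vector, rad) and "tvec" (3), from world to camera coordinates, as OpenCV has them; the wrist camera has in their place "hand_eye" (4x4, takes a point from camera to tool coordinates, whose origin is the TCP and whose axes are the tool frame's). Camera axes: x right, y down, z forward; pixel columns grow to the right and rows downward; lengths in m; the calibration is good to about 2 mm. A picture is of the moment at which its call begins: read the wrist's pose just before it. There is no depth.
- arm.job_done(): hands the job in, once; it reports no verdict.
The state is a dict: "clock": time; "joints": joint angles; "qd": joint speeds; "tau": joint torques, N m; "tcp_pos": TCP position; "tcp_rot": TCP orientation; "contact_force": force on the tool from outside, world axes, zero at the start; "moment": the same for the moment, N m; "opening": finger opening in m.
Only numpy, scipy, OpenCV 4.12 (cv2) and the standard library are available. Lean on these libraries where they do the work, as an engineer would, in place of code of your own. Each camera call takes 0.05 s, during which the arm holds its last target. There are 200 camera calls.

## Task

Take the brass V-rest (the one with the V-shaped groove on top, for holding pipe) out of the yellow rack and put its stem into the brass sleeve of the blue fixture. Push it down until the sleeve is fully home, then swing the red lever by its black knob over the rest's flange, up to its stop, and let go.

Things in the scene. Friction and masses are not known exactly. Their poses are not given: they have to be found in the camera images.
- v_rest_mid (a point): Centre of the V-rest's brass head, 36 (x) x 40 (y) x 34 mm high, V-groove along x: grip it along y. Below: neck dia 24 x 18 high, flange dia 68 x 8 thick (underside 43 mm below this point), stem dia 24 x 32 long with tapered tip. z up. 0.3-0.5 kg, loose in one hole (dia 34) of the yellow rack, 44 mm high, 90 mm from rests with a black flat head and an aluminium cone. May be fitted at any turn.
- socket (a point): On the socket axis, level with the top of the blue fixed fixture block, 150 (x) x 110 (y) x 58 mm high; z up. Around this axis is the brass sleeve, bore 30 mm, rim dia 48 mm. The rest's flange sits on the rim, so v_rest_mid is 58 mm above this point while the sleeve is up and 46 mm above it fully home. The red lever's pivot is at x -55, y +30 mm from here, its top 24 mm above.
- sleeve (a joint): How far the brass sleeve is pushed down, m: 0 is up (rim 15 mm above the socket point), 0.012 is fully home (rim 3 mm above it). Starts at 0. Held by friction, it stays where it is left; 5 to 10 N on top of the rest's weight pushes it down.
- lever_knob (a point): Centre of the lever's black knob: upright round post, dia 20, 45 mm tall, rising from the end of the level red arm (20 mm wide, 8 thick), 105 mm from the pivot. Its centre is 44 mm above the block top. The arm passes 2.5 mm above the flange of a rest that is home and is blocked by one that is not. Locked, the knob is at x +50, y +30 mm from the socket point.
- lock_lever (a joint): Angle of the red lever about its upright pivot, rad. At 0 the arm points along the fixture's +y, clear of the socket; grows clockwise seen from above to 1.57 at its stop, where the arm points along the fixture's +x over the flange (locked). Starts at 0 to 0.5. Light friction, 1 to 2 N at the knob; stays where it is left.
Things that resemble listed ones, but are neither listed nor needed, are in the scene too. Leave any brown or green look-alike of the part that bears v_rest_mid alone.

How it is judged:
On the way:
1. the V-rest is pushed fully home in the socket while the lever is still clear of it (horizontal distance between v_rest_mid and socket below 0.01 m and z of v_rest_mid in the frame of socket below 0.0495 m and angle between v_rest_mid's own z axis and vertical below 0.1 rad and value of joint lock_lever below 1.3 rad and value of joint sleeve above 0.009 m), for 0.2 s.
At the end, for the whole second after the job is handed in: The V-rest stands upright (within 6 degrees) in the socket, within 10 mm of its axis and pushed home (sleeve within 3 mm of its stop), and the red lever is at rest over its flange within 11 degrees of its stop (horizontal distance between v_rest_mid and socket below 0.01 m and z of v_rest_mid in the frame of socket between 0.04 and 0.0495 m and angle between v_rest_mid's own z axis and vertical below 0.1 rad and value of joint lock_lever above 1.38 rad and velocity of joint lock_lever between -0.05 and 0.05 rad/s and value of joint sleeve above 0.009 m); the robot touches nothing.
It also fails if it takes over 54 s, if anything falls off the work surface, if the arm or the gripper's body presses on something with over 40 N, if the wrist force passes 120 N, or if a joint passes its speed limit or range.

## Working session

There is one attempt and no reset: what is moved stays moved. The work goes in short steps, Python scripts to look and compute and a shell command to move; the robot and the scene stay as the last step left them, time stands still between calls to the robot, and variables do not carry over. Pictures are saved under pics/ and viewed, about 8 in all and at most 12, crops included, and the job is handed in when it is done.

```bash
mkdir -p pics
python3 - <<'E'
from cell import arm, imaging
import cv2,numpy as np,pickle
s=arm.read_state();print(s)
d={}
for n in("scene","side"):
    c=imaging.camera(n);d[n]=c
    cv2.imwrite(f"pics/{n}0.png",c["img"][:,:,::-1])
    print(n,c["K"],c["rvec"],c["tvec"])
pickle.dump(d,open("cams.pkl","wb"))
E
```

```text
{'clock': 0.0, 'joints': array([-1.21400912e+00,  2.13344410e-01, -3.50146951e-02,  1.32348800e+00,
       -1.00610185e-05,  1.57081512e+00]), 'qd': array([ 0.00143652, -0.00106947, -0.00083383,  0.00182928, -0.00224835,
        0.00020643]), 'tau': array([-2.92844095e-03, -6.86172867e+01,  4.87111402e+01,  1.77525252e-02,
       -4.41384691e-04,  3.67773976e-05]), 'tcp_pos': array([ 0.1745272 , -0.46823717,  0.24983963]), 'tcp_rot': array([-1.57184711e+00, -1.00807585e-05, -2.78482423e+00]), 'contact_force': array([-0.58573429,  0.165733  ,  0.10921753]), 'moment': array([-0.02286764, -0.02785319, -0.02738114]), 'opening': 0.08530556518266905}
scene [[389.98479344   0.         321.10345124]
 [  0.         389.98479344 197.64336866]
 [  0.           0.           1.        ]] [ 0.60416202  2.59681253 -1.23048518] [ 0.52304233 -0.05064489  1.31382081]
side [[510.28098361   0.         319.45800581]
 [  0.         510.28098361 200.27782761]
 [  0.           0.           1.        ]] [ 0.52746378 -2.72669924  1.17476183] [0.52242112 0.24443431 1.04268875]
```

View pics/scene0.png

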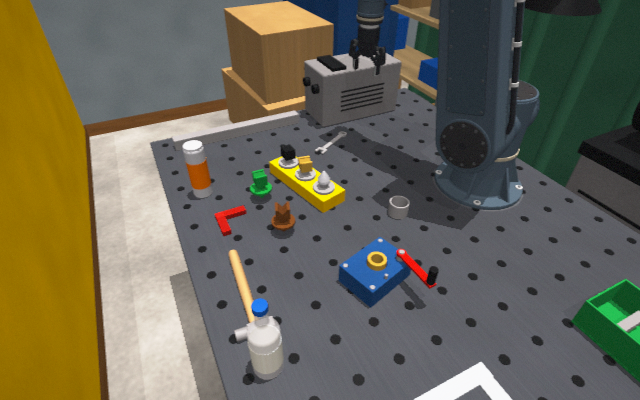

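View pics/side0.png

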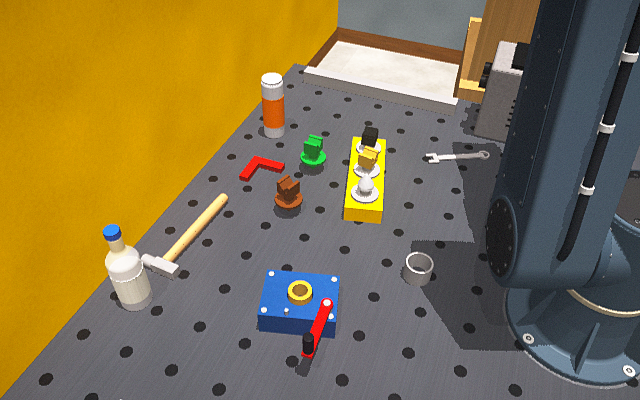

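The scene view shows the rack with the V-rest in the middle hole (about 305,163), the fixture sleeve at (376,260) and the knob at (432,275). In the side view they are at (368,157), (300,291) and (308,345). I'll enlarge these areas.

Run:
```python
import cv2,numpy as np
a=cv2.imread("pics/scene0.png");b=cv2.imread("pics/side0.png")
def c(im,x,y,w=100,h=75):
    o=cv2.resize(im[y:y+h,x:x+w],(w*4,h*4),interpolation=cv2.INTER_CUBIC)
    for i in range(0,w,20):cv2.putText(o,str(x+i),(i*4,8),0,.3,(255,255,255),1);cv2.line(o,(i*4,10),(i*4,16),(255,255,255),1)
    for i in range(0,h,15):cv2.putText(o,str(y+i),(0,i*4+4),0,.3,(255,255,255),1)
    return o
cv2.imwrite("pics/m.png",np.vstack([np.hstack([c(a,260,140),c(a,338,232)]),np.hstack([c(b,320,125),c(b,250,270,100,75)])]))
```

```text
(no output)
```

View pics/m.png

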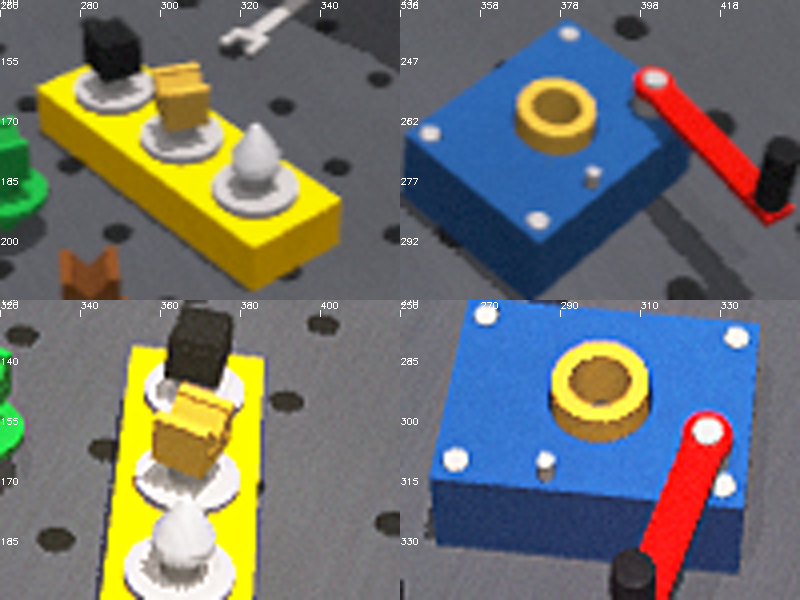

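```bash
cat > h.py <<'E'
import cv2,numpy as np,pickle
from scipy.spatial.transform import Rotation as R
D=pickle.load(open("cams.pkl","rb"))
def P(n):
    c=D[n];return np.c_[cv2.Rodrigues(np.array(c["rvec"]))[0],c["tvec"]],c["K"]
def tri(a,b):
    (A,Ka),(B,Kb)=P("scene"),P("side")
    X=cv2.triangulatePoints(Ka@A,Kb@B,np.array(a,float),np.array(b,float)).ravel();return X[:3]/X[3]
def plane(n,px,z):
    A,K=P(n);d=A[:,:3].T@np.linalg.inv(K)@[*px,1];o=-A[:,:3].T@A[:,3];return o+d*(z-o[2])/d[2]
def toolR(s):return R.from_euler("xyz",s["tcp_rot"]).as_matrix()
def rel(s,target):  # shift in tool axes in handwheel units
    return toolR(s).T@(np.array(target)-s["tcp_pos"])/0.15
def wplane(c,s,px,z):
    Rt=toolR(s);H=np.array(c["hand_eye"]);o=Rt@H[:3,3]+s["tcp_pos"];d=Rt@H[:3,:3]@np.linalg.inv(c["K"])@[*px,1];return o+d*(z-o[2])/d[2]
E
python3 - <<'E'
from h import *
np.set_printoptions(precision=4,suppress=True)
T={"head":((305.5,164.5),(368,157.5)),"sleeve":((376.75,258.2),(300,290)),"knob":((432.5,275.7),(308,345)),"pivot":((401.7,252),(326.7,303)),
"screwNW":((380,240.5),(334,284.5)),"screwSW":((345.3,265),(271.5,278.7)),"screwSE":((372.5,287),(264,309.5))}
for k,v in T.items():print(k,tri(*v))
for n,i in(("scene",0),("side",1)):
  print(n,"rim",plane(n,T["sleeve"][i],.073),"pivot",plane(n,T["pivot"][i],.082),"knob",plane(n,T["knob"][i],.102),"head",plane(n,T["head"][i],.095))
  print("rack ends", plane(n,((287,162),(366,141))[i],.052),plane(n,((323.5,187),(365,194))[i],.052))
for p in((333.5,284.5),(271.5,278.7),(264,309.5),(331,316)):print(plane("side",p,.058))
E
```

```text
head [ 0.5245 -0.2337  0.0859]
sleeve [0.5284 0.1917 0.071 ]
knob [0.462  0.3127 0.1009]
pivot [0.4673 0.207  0.0801]
screwNW [0.4767 0.1351 0.0503]
screwSW [0.5999 0.1698 0.0509]
screwSE [0.5778 0.2519 0.0584]
scene rim [0.5293 0.1921 0.073 ] pivot [0.4686 0.2082 0.082 ] knob [0.4622 0.3116 0.102 ] head [ 0.5303 -0.2199  0.095 ]
rack ends [ 0.5543 -0.3177  0.052 ] [ 0.5059 -0.1421  0.052 ]
side rim [0.5277 0.1936 0.073 ] pivot [0.4669 0.2083 0.082 ] knob [0.4617 0.3142 0.102 ] head [ 0.5221 -0.2236  0.095 ]
rack ends [ 0.5609 -0.342   0.052 ] [ 0.4994 -0.1398  0.052 ]
[0.4753 0.1456 0.058 ]
[0.5961 0.1796 0.058 ]
[0.578  0.2516 0.058 ]
[0.4541 0.2168 0.058 ]
```

```bash
for i in 1 2 3; do :; done; python3 -m handwheel '[-1,-0.91,0,-0.22,0,-1,-0.91,0,-0.22,0,-1,-0.91,0,-0.22,0,-1,-0.91,0,-0.22,0,-1,-0.91,0,-0.22,0]'; python3 -m handwheel '[-1,-0.91,0,-0.22,0,-1,-0.91,0,-0.22,0,-1,-0.91,0,-0.22,0,-1,-0.91,0,-0.22,0,-1,-0.91,0,-0.22,0]'; python3 -m handwheel '[-1,-0.91,0,-0.22,0,-1,-0.91,0,-0.22,0,-1,-0.91,0,-0.22,0,-1,-0.91,0,-0.22,0,-1,-0.91,0,-0.22,0]'
python3 - <<'E'
from cell import arm, imaging
from h import *
s=arm.read_state();c=imaging.camera("wrist");print(s,c["hand_eye"],c["K"])
pickle.dump((s,c),open("w1.pkl","wb"));cv2.imwrite("pics/w1.png",c["img"][:,:,::-1])
E
```

```text
clock: 0.6
tcp_pos: [0.2914, -0.3894, 0.2501]
tcp_rot: [-1.571, -0.0, -2.783]
contact_force: [-0.2, -0.1, 0.2]
opening: 0.0852
clock: 1.1
tcp_pos: [0.407, -0.3117, 0.25]
tcp_rot: [-1.571, -0.001, -2.784]
contact_force: [-0.5, 0.8, 0.4]
opening: 0.0854
clock: 1.6
tcp_pos: [0.5231, -0.2338, 0.25]
tcp_rot: [-1.571, -0.001, -2.785]
contact_force: [-0.2, 0.2, 0.6]
opening: 0.0855
{'clock': 1.6, 'joints': array([-4.20106311e-01,  3.68034272e-01,  1.74141764e-01,  1.37761726e+00,
       -4.80489305e-04,  2.36530802e+00]), 'qd': array([-0.02387449, -0.02118333, -0.01696036,  0.00058121, -0.00287242,
       -0.00225234]), 'tau': array([  3.48290831, -80.82631588,  49.73680258,  -0.14725126,
         0.1919279 ,   0.20924009]), 'tcp_pos': array([ 0.52309189, -0.23382127,  0.2499884 ]), 'tcp_rot': array([-1.57095335e+00, -8.45699536e-04, -2.78541409e+00]), 'contact_force': array([-0.16698417,  0.22150659,  0.60991477]), 'moment': array([-0.01830526, -0.00373384, -0.0425839 ]), 'opening': 0.0854789322948984} [[-9.14991687e-05  9.61490510e-01  2.74838117e-01 -6.94955441e-02]
 [-7.53662946e-04 -2.74838106e-01  9.61490222e-01 -1.24082354e-01]
 [ 9.99999712e-01 -1.19159749e-04  7.49787228e-04 -4.84902974e-05]
 [ 0.00000000e+00  0.00000000e+00  0.00000000e+00  1.00000000e+00]] [[302.56412749   0.         315.38730505]
 [  0.         302.56412749 196.97728719]
 [  0.           0.           1.        ]]
```

View pics/w1.png

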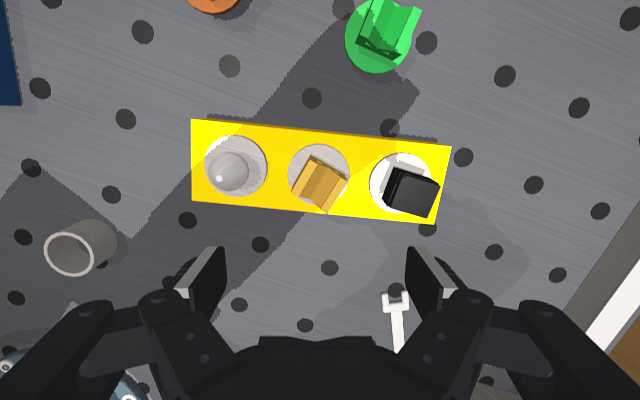

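The wrist view shows the V-rest at about (320,182), turned relative to the jaws. Next I'll enlarge it to read the groove direction.

Run:
```python
import cv2
a=cv2.imread("pics/w1.png")[130:226,270:370]
cv2.imwrite("pics/w1c.png",cv2.resize(a,None,fx=6,fy=6,interpolation=cv2.INTER_CUBIC))
```

```text
(no output)
```

View pics/w1c.png

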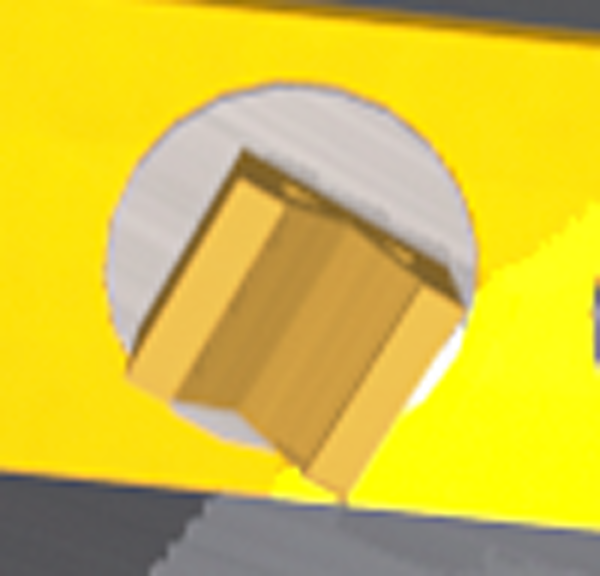

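Run:
```python
from h import *
s,c=pickle.load(open("w1.pkl","rb"))
q=[wplane(c,s,(270+x/6,130+y/6),.104) for x,y in((243,178),(463,308),(343,500),(128,375))]
print(np.round(q,4)); m=np.mean(q,0);print("head",m,"flange",wplane(c,s,(270+292/6,130+266/6),.052))
g=(q[0]+q[1]-q[2]-q[3])[:2];y=(q[1]+q[2]-q[0]-q[3])[:2]
print([np.linalg.norm(q[i]-q[i-1]) for i in range(4)],"groove",np.degrees(np.arctan2(g[1],g[0])),"across",np.degrees(np.arctan2(y[1],y[0])))
z=toolR(s)[:,2];x=toolR(s)[:,0];print("toolz",np.degrees(np.arctan2(z[1],z[0])))
m[2]=.16;print("rel",rel(s,m))
```

```text
[[ 0.5469 -0.2204  0.104 ]
 [ 0.5399 -0.2587  0.104 ]
 [ 0.5046 -0.2527  0.104 ]
 [ 0.5121 -0.2143  0.104 ]]
head [ 0.52587784 -0.23655052  0.104     ] flange [ 0.52700814 -0.23633741  0.052     ]
[np.float64(0.03533659392077364), np.float64(0.03893764388629287), np.float64(0.0357707992958104), np.float64(0.03906702512578267)] groove -9.834833789779283 across -100.67500389822348
toolz -69.59247939101505
rel [-0.01157011  0.59990936  0.02362351]
```

```bash
python3 -m handwheel '[-0.4,-0.012,0.3,0.024,0.341,-0.4,-0.012,0.6,0.024,0.341,-0.4,-0.012,0.6,0.024,0.341,-0.4,-0.012,0.6,0.024,0.341,-0.4,-0.012,0.6,0.024,0.341]'
python3 - <<'E'
from cell import arm
from h import *
s=arm.read_state();z=toolR(s)[:,2];print(s["joints"],s["opening"],np.degrees(np.arctan2(z[1],z[0])),rel(s,(.526,-.2365,.088)))
E
```

```text
clock: 2.15
tcp_pos: [0.5253, -0.237, 0.1605]
tcp_rot: [-1.571, -0.0, 2.959]
contact_force: [-0.8, 0.0, 0.1]
opening: 0.0594
[-4.23742172e-01  3.99700410e-01 -6.63694154e-03  1.16462927e+00
 -2.55623155e-04  2.90062808e+00] 0.059419773321155576 -100.47238255866907 [-0.00410869  0.48302084 -0.00440678]
```

```bash
python3 -m handwheel '[-0.4,-0.004,0.25,-0.004,0,-0.4,-0.004,0.483,-0.004,0,-0.4,-0.004,0.483,-0.004,0,0.6,-0.004,0.483,-0.004,0,1,-0.004,0.483,-0.004,0]';python3 -m handwheel '[1,0,0,0,0,1,0,0,0,0,1,0,0,0,0,1,0,0,0,0,1,0,0,0,0]'
```

```text
clock: 2.65
tcp_pos: [0.5281, -0.2359, 0.0901]
tcp_rot: [-1.57, 0.002, 2.963]
contact_force: [1.3, -0.5, -4.7]
opening: 0.0395
clock: 3.15
tcp_pos: [0.5282, -0.2357, 0.0899]
tcp_rot: [-1.57, 0.003, 2.963]
contact_force: [-2.9, -2.3, 8.4]
opening: 0.0393
```

```bash
python3 -m handwheel '[1,0,-0.1,0,0,1,0,-0.4,0,0,1,0,-0.7,0,0,1,0,-0.8,0,0,1,0,-0.8,0,0]'
python3 - <<'E'
from cell import arm,imaging
from h import *
s=arm.read_state();c=imaging.camera("side")
cv2.imwrite("pics/s2.png",cv2.resize(c["img"][60:260,220:500,::-1],None,fx=2.5,fy=2.5))
print(s["joints"],s["opening"],s["contact_force"],rel(s,(.5285,.1927,.21)))
E
```

```text
clock: 3.65
tcp_pos: [0.5287, -0.2355, 0.2112]
tcp_rot: [-1.57, 0.005, 2.963]
contact_force: [-0.4, 0.5, -4.6]
opening: 0.0389
[-4.19125853e-01  3.80913467e-01  9.51883667e-02  1.27963455e+00
  5.09550650e-05  2.90088512e+00] 0.03890660336837263 [-0.44972092  0.50053362 -4.59711334] [ 5.08280813e-01  1.88988108e-03 -2.80939999e+00]
```

View pics/s2.png

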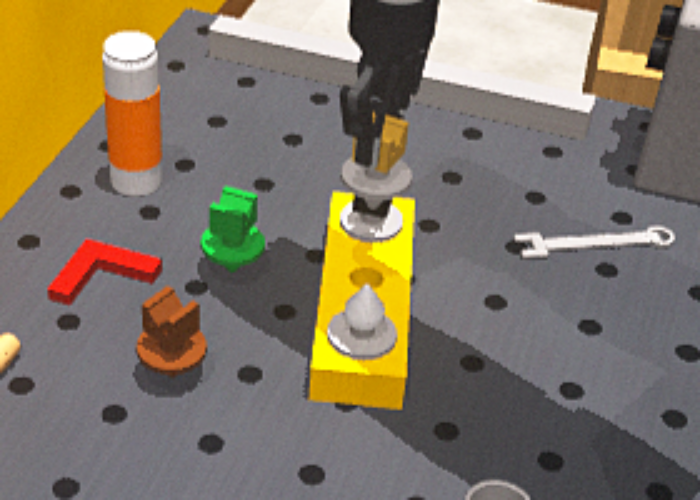

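```bash
python3 -m handwheel '[1,0.06,0,-0.3,-0.1,1,0.11,0,-0.6,-0.19,1,0.17,0,-0.94,-0.28,1,0.17,0,-0.94,-0.38,1,0.17,0,-0.94,-0.47]'
python3 - <<'E'
from cell import arm
from h import *
s=arm.read_state();print(s["joints"],rel(s,(.5285,.1927,.21)))
E
```

```text
clock: 4.2
tcp_pos: [0.5266, -0.0898, 0.2063]
tcp_rot: [-1.573, -0.002, -2.573]
contact_force: [0.4, -0.8, -5.1]
opening: 0.0391
[-1.69014608e-01  2.96775786e-01 -3.59147240e-02  1.24060257e+00
  7.49517889e-05  2.40398098e+00] [-1.02502764 -0.02399544 -1.58027479]
```

```bash
python3 -m handwheel '[1,-0.17,0,-0.26,0,1,-0.34,0,-0.53,0,1,-0.51,-0.01,-0.79,0,1,-0.51,-0.01,-0.79,0,1,-0.51,-0.01,-0.79,0]'; python3 -m handwheel '[1,-0.17,0,-0.26,0,1,-0.34,0,-0.53,0,1,-0.51,0,-0.79,0,1,-0.51,0,-0.79,0,1,-0.51,0,-0.79,0]'
python3 - <<'E'
from cell import arm
from h import *
s=arm.read_state();print(s["joints"],rel(s,(.5285,.1927,.165)),toolR(s).round(3))
E
```

```text
clock: 4.7
tcp_pos: [0.5285, 0.0503, 0.2079]
tcp_rot: [-1.572, -0.002, -2.58]
contact_force: [-0.1, -0.1, -6.1]
opening: 0.0394
clock: 5.2
tcp_pos: [0.531, 0.1901, 0.2082]
tcp_rot: [-1.571, -0.002, -2.581]
contact_force: [-0.9, -0.3, -5.5]
opening: 0.0392
[ 3.43940907e-01  3.57229261e-01  5.34260812e-02  1.26881611e+00
 -3.52673157e-04  2.92532641e+00] [ 0.00443069  0.28808972 -0.02366132] [[-0.847 -0.002  0.531]
 [-0.531 -0.001 -0.847]
 [ 0.002 -1.    -0.   ]]
```

```bash
python3 -m handwheel '[1,-0.009,0.1,-0.024,0,1,-0.009,0.2,-0.024,0,1,-0.009,0.288,-0.024,0,1,-0.009,0.288,-0.024,0,1,-0.009,0.288,-0.024,0]'
python3 - <<'E'
from cell import arm,imaging
from h import *
s=arm.read_state();o=[]
for n,(x,y) in(("scene",(330,205)),("side",(250,220))):
    c=imaging.camera(n)["img"]
    o.append(cv2.resize(c[y:y+100,x:x+100,::-1],(400,400),interpolation=cv2.INTER_CUBIC))
cv2.imwrite("pics/s3.png",np.hstack(o));print(s["tcp_pos"],s["contact_force"],s["tcp_rot"])
E
```

```text
clock: 5.7
tcp_pos: [0.5306, 0.1928, 0.1663]
tcp_rot: [-1.571, -0.001, -2.584]
contact_force: [0.3, 0.7, -4.1]
opening: 0.0393
[0.53061146 0.19276739 0.1662598 ] [ 0.26540397  0.70989585 -4.1093761 ] [-1.57072260e+00 -6.27704707e-04 -2.58390924e+00]
```

View pics/s3.png

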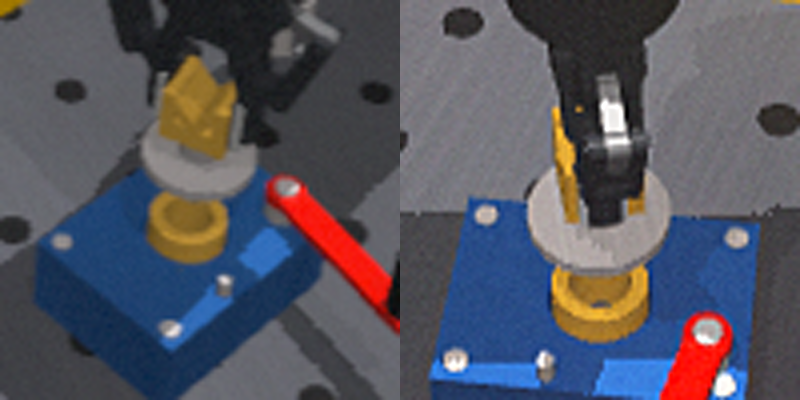

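Run:
```python
from h import *
a=(379.75,244);b=(299.6,275)
print(tri(a,b),[plane(n,p,z) for n,p in(("scene",a),("side",b)) for z in(.127,)])
print("rim",plane("scene",(330+187/4,205+212/4),.073),plane("side",(300,290),.073))
```

```text
[0.52769851 0.19454489 0.12214935] [array([0.53027815, 0.19658703, 0.127     ]), array([0.52601474, 0.1990018 , 0.127     ])]
rim [0.52894698 0.19152118 0.073     ] [0.52772132 0.19364985 0.073     ]
```

```bash
python3 -m handwheel '[1,0,0.06,0,0,1,0,0.12,0,0,1,0,0.18,0,0,1,0,0.24,0,0,1,0,0.24,0,0]'
```

```text
clock: 6.3
tcp_pos: [0.5297, 0.1939, 0.1285]
tcp_rot: [-1.571, -0.002, -2.582]
contact_force: [0.1, 0.2, -4.7]
opening: 0.0392
```

Inserted without contact. Now the push home.

```bash
python3 -m handwheel '[1,0,0.03,0,0,1,0,0.06,0,0,1,0,0.09,0,0,1,0,0.12,0,0,1,0,0.15,0,0]'; python3 -m handwheel '[1,0,0,0,0,1,0,0.007,0,0,1,0,0.014,0,0]'
```

```text
clock: 6.8
tcp_pos: [0.5308, 0.1943, 0.1081]
tcp_rot: [-1.571, 0.001, -2.582]
contact_force: [-3.0, -0.8, 7.4]
opening: 0.0392
clock: 7.1
tcp_pos: [0.5309, 0.1943, 0.1067]
tcp_rot: [-1.571, 0.001, -2.582]
contact_force: [-10.2, -3.2, 30.6]
opening: 0.0389
```

```bash
python3 -m handwheel '[1,0,0.007,0,0,1,0,0.007,0,0,1,0,0.007,0,0]'
```

```text
clock: 7.4
tcp_pos: [0.5309, 0.1943, 0.1066]
tcp_rot: [-1.57, 0.002, -2.582]
contact_force: [-11.6, -4.6, 29.9]
opening: 0.0392
```

```bash
python3 -m handwheel '[1,0,-0.015,0,0,-0.3,0,-0.015,0,0,-0.3,0,-0.015,0,0,-0.3,0,-0.015,0,0,-0.3,0,-0.015,0,0]'; python3 -m handwheel '[-0.3,0,-0.2,0,0,-0.3,0,-0.5,0,0,-0.3,0,-0.8,0,0,-0.3,0,-0.8,0,0,-0.3,0,-0.8,0,0]'
python3 - <<'E'
from cell import arm,imaging
from h import *
s=arm.read_state();o=[]
for n,(x,y) in(("scene",(340,210)),("side",(250,255))):
    c=imaging.camera(n)["img"]
    o.append(cv2.resize(c[y:y+100,x:x+100,::-1],(400,400),interpolation=cv2.INTER_CUBIC))
cv2.imwrite("pics/s4.png",np.hstack(o));print(s["tcp_pos"],s["joints"],rel(s,(.462,.313,.2)),rel(s,(.462,.313,.11)))
E
```

```text
clock: 7.9
tcp_pos: [0.5305, 0.1942, 0.1066]
tcp_rot: [-1.571, -0.0, -2.582]
contact_force: [-0.2, 0.5, -0.2]
opening: 0.0556
clock: 8.4
tcp_pos: [0.5311, 0.1944, 0.2275]
tcp_rot: [-1.57, 0.002, -2.582]
contact_force: [0.3, 0.6, -0.2]
opening: 0.0555
[0.53110727 0.19438785 0.22753026] [ 3.50861698e-01  3.52353477e-01  9.52560632e-02  1.31169616e+00
 -7.53960251e-07  2.93300093e+00] [-0.02883177  0.18321187 -0.91478282] [-0.02765626  0.78321067 -0.9150321 ]
```

View pics/s4.png

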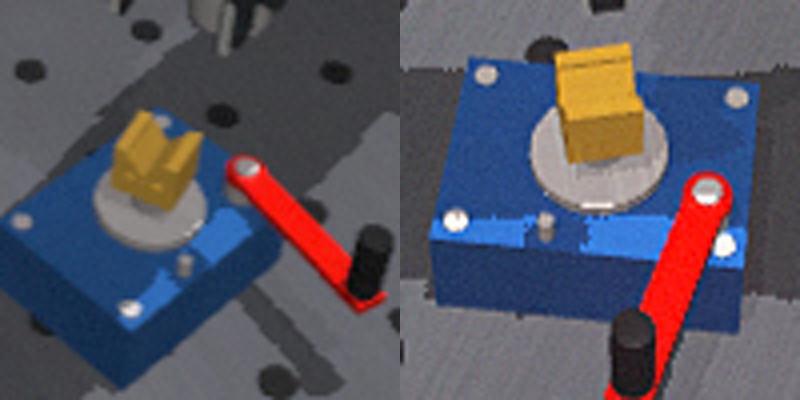

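```bash
python3 -m handwheel '[0,-0.01,0,-0.3,-0.1,0,-0.02,0,-0.6,-0.19,0,-0.029,0,-0.915,-0.28,0,-0.029,0,-0.915,-0.38,0,-0.029,0,-0.915,-0.47]'
python3 - <<'E'
from cell import arm,imaging
from h import *
s=arm.read_state();z=toolR(s)[:,2];print(s["joints"],np.degrees(np.arctan2(z[1],z[0])),rel(s,(.462,.313,.113)))
E
```

```text
clock: 9.0
tcp_pos: [0.4599, 0.3137, 0.2252]
tcp_rot: [-1.572, -0.002, -1.835]
contact_force: [0.1, -0.8, 0.2]
opening: 0.0427
[ 5.98615264e-01  3.38328781e-01  6.96123229e-02  1.30465863e+00
 -2.14999189e-06  2.43371602e+00] -15.143622062881452 [-5.81603623e-04  7.48163272e-01  1.59517218e-02]
```

```bash
python3 -m handwheel '[0,0,0.2,0.016,0,0,0,0.4,0.016,0,0,0,0.5,0.016,0,0,0,0.62,0.016,0,0,0,0.745,0.016,0]'; python3 -m handwheel '[0.3,0,0,0,0,0.3,0,0,0,0]'
python3 - <<'E'
from cell import arm,imaging
from h import *
s=arm.read_state()
o=[]
for n,(x,y) in(("scene",(360,200)),("side",(250,280))):
    c=imaging.camera(n)["img"]
    o.append(cv2.resize(c[y:y+100,x:x+100,::-1],(400,400),interpolation=cv2.INTER_CUBIC))
cv2.imwrite("pics/s5.png",np.hstack(o))
Rt=toolR(s);p=np.array([.4677,.208]);z=Rt[:,2]
print(s["tcp_pos"],np.degrees(np.arctan2(z[1],z[0])))
for a in(93,80,66,52,38,24,14.5,10):
    t=[*(p+.105*np.array([np.cos(np.radians(a)),np.sin(np.radians(a))])),.113];print(a,rel(s,t).round(3))
E
```

```text
clock: 9.5
tcp_pos: [0.4629, 0.3116, 0.113]
tcp_rot: [-1.572, -0.002, -1.844]
contact_force: [-0.6, 0.3, 0.7]
opening: 0.0427
clock: 9.7
tcp_pos: [0.4632, 0.3118, 0.1145]
tcp_rot: [-1.572, -0.001, -1.844]
contact_force: [-0.1, 0.1, 0.1]
opening: 0.0299
[0.46315309 0.31176947 0.11453279] -15.648998317329994
93 [-0.005  0.01  -0.008]
80 [-0.039  0.01   0.147]
66 [-0.035  0.01   0.317]
52 [0.011 0.01  0.482]
38 [0.094 0.01  0.631]
24 [0.211 0.01  0.755]
14.5 [0.306 0.01  0.821]
10 [0.355 0.01  0.847]
```

View pics/s5.png

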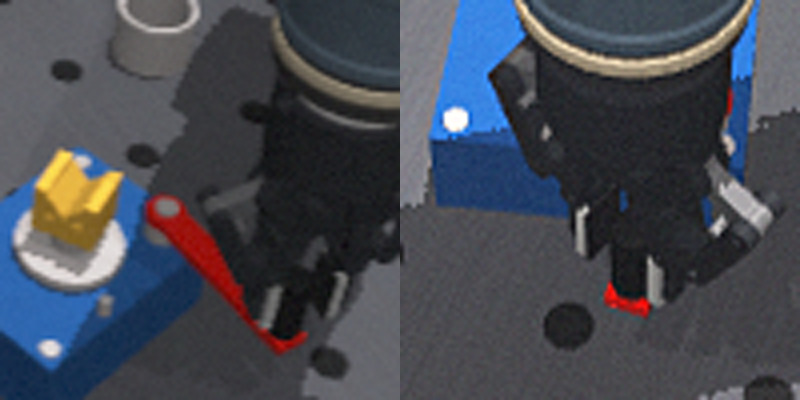

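The knob is caged between the fingers, at (290,300) in the left half. Now the swing.

```bash
python3 -m handwheel '[0.3,-0.025,0.01,0.07,0.04,0.3,-0.039,0.01,0.147,0.08,0.3,-0.039,0.01,0.23,0.12,0.3,-0.035,0.01,0.317,0.16,0.3,-0.015,0.01,0.4,0.2]'
python3 - <<'E'
from cell import arm,imaging
from h import *
s=arm.read_state()
Rt=toolR(s);p=np.array([.4677,.208]);z=Rt[:,2]
print(s["joints"][5],np.degrees(np.arctan2(z[1],z[0])),s["moment"])
for a in(59,52,45,38,31,24,14.5,10):
    t=[*(p+.105*np.array([np.cos(np.radians(a)),np.sin(np.radians(a))])),.113];print(a,rel(s,t).round(3))
E
```

```text
clock: 10.3
tcp_pos: [0.5229, 0.2986, 0.1145]
tcp_rot: [-1.571, 0.002, -2.16]
contact_force: [-1.1, 1.6, -0.1]
opening: 0.0298
2.6788298811178124 -33.77343843016177 [ 0.35723293  0.18319106 -0.07330246]
59 [ 0.008  0.01  -0.004]
52 [0.009 0.01  0.081]
45 [0.02  0.01  0.166]
38 [0.042 0.01  0.249]
31 [0.074 0.01  0.328]
24 [0.115 0.01  0.403]
14.5 [0.184 0.01  0.496]
10 [0.223 0.01  0.535]
```

```bash
python3 -m handwheel '[0.3,0.009,0.01,0.081,0.04,0.3,0.02,0.01,0.166,0.08,0.3,0.042,0.01,0.249,0.12,0.3,0.074,0.01,0.328,0.16,0.3,0.115,0.01,0.403,0.2]'
python3 - <<'E'
from cell import arm,imaging
from h import *
s=arm.read_state()
Rt=toolR(s);p=np.array([.4677,.208]);z=Rt[:,2]
print(s["joints"][5],np.degrees(np.arctan2(z[1],z[0])))
for a in(24,20,14.5,10,7,4):
    t=[*(p+.105*np.array([np.cos(np.radians(a)),np.sin(np.radians(a))])),.113];print(a,rel(s,t).round(3))
E
```

```text
clock: 10.8
tcp_pos: [0.5636, 0.2504, 0.113]
tcp_rot: [-1.571, 0.002, -2.475]
contact_force: [-0.1, 1.5, 0.0]
opening: 0.03
2.892389589275001 -51.78388936495628
24 [-0.001 -0.    -0.002]
20 [ 0.012 -0.     0.045]
14.5 [ 0.036 -0.     0.108]
10 [ 0.06  -0.     0.157]
7 [ 0.079 -0.     0.189]
4 [ 0.098 -0.     0.22 ]
```

```bash
python3 -m handwheel '[0.3,0.012,0,0.045,0,0.3,0.024,0,0.077,0,0.3,0.036,0,0.108,0,0.3,0.042,0,0.12,0,0.3,0.048,0,0.132,0]';  python3 -m handwheel '[0.3,0.006,0,0.012,0,0.3,0.012,0,0.025,0,0.3,0.012,0,0.025,0]'
```

```text
clock: 11.3
tcp_pos: [0.5694, 0.2303, 0.1121]
tcp_rot: [-1.571, 0.0, -2.471]
contact_force: [0.7, 0.7, -0.5]
opening: 0.0301
clock: 11.6
tcp_pos: [0.57, 0.2277, 0.112]
tcp_rot: [-1.574, 0.001, -2.471]
contact_force: [-3.0, 13.0, -0.1]
opening: 0.03
```

The force rose to 13 N, which means the lever is at its stop. I'll back off 3 mm, lift clear and check.

```bash
python3 -m handwheel '[0,-0.01,0,-0.03,0,0,-0.01,0,-0.03,0,0,-0.01,-0.1,-0.03,0,0,-0.01,-0.4,-0.03,0,0,-0.01,-0.7,-0.03,0]';python3 -m handwheel '[0,-0.4,-0.5,0,0,0,-0.8,-0.5,0,0,0,-0.8,-0.5,0,0,0,-0.8,-0.5,0,0]'
python3 - <<'E'
from cell import arm,imaging
from h import *
o=[]
for n,(x,y) in(("scene",(340,190)),("side",(250,235))):
    c=imaging.camera(n)["img"]
    o.append(cv2.resize(c[y:y+120,x:x+100,::-1],(400,480),interpolation=cv2.INTER_CUBIC))
cv2.imwrite("pics/s6.png",np.hstack(o));print(arm.read_state()["tcp_pos"])
E
```

```text
clock: 12.1
tcp_pos: [0.5681, 0.2302, 0.2177]
tcp_rot: [-1.571, -0.002, -2.472]
contact_force: [1.4, 0.9, 0.5]
opening: 0.0427
clock: 12.5
tcp_pos: [0.6498, 0.2926, 0.2848]
tcp_rot: [-1.57, 0.001, -2.472]
contact_force: [0.6, -0.2, 0.3]
opening: 0.0431
[0.65091541 0.29329795 0.28375985]
```

View pics/s6.png

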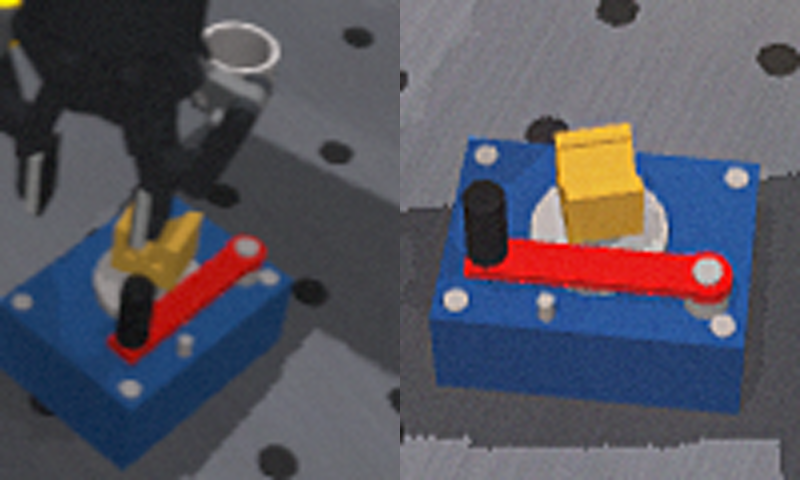

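Run:
```python
from h import *
k=tri((373.75,268.25),(271.75,290.5));print(k)
# arm end base / pivot top on plane z=.0795
for q in(k,plane("side",(271.75,290.5),.102),plane("scene",(373.75,268.25),.102)):
    d=q[:2]-[.4677,.208];print(np.degrees(np.arctan2(d[1],d[0])),np.hypot(*d))
```

```text
[0.568027   0.23406456 0.10081818]
14.563270467092089 0.10365745256414365
14.775449436210696 0.10341973610720338
15.29517482521592 0.10487248581987794
```

The knob angle is about 14.6°, the same as the fixture yaw I measured (14.5°), so the lever is locked. The rest is seated and the arm is clear of everything.

```bash
python3 -c "
from cell import arm
s=arm.read_state();print(s['clock'],s['contact_force'],abs(s['qd']).max());print(arm.job_done())"
```

```text
12.6 [-0.04773945  0.16342563 -1.26756742] 0.19125445736799537
the job is handed in; nothing more can be done
None
```

I took the V-rest from the rack's middle hole, fitted its stem into the sleeve and pushed it down. I then swung the lever over the flange by its knob, let go and handed the job in at 12.6 s.

- **Rest home:** the push met a firm stop at about 30 N, with the tool at z 0.1066 m and not moving further. That matches the rest being fully home. I judged this from force and height, because I had no direct reading of the sleeve.
- **Lever locked:** the push rose to 13 N at the stop. The cameras put the arm at 14.6–15.3° against a fixture direction of 14.5° from the pivot position. The block's screws gave about 15.7° instead, so the fixture direction is known to about 1°, well inside the 11° allowed.
- **Last picture:** the rest stands upright with the arm across its flange, and the gripper is clear of everything. The arm was still settling slightly in free air at hand-in (largest joint speed reading 0.19 rad/s).

No check failed.

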